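Stow the spatula and snap the retaining cap home

ROBOT

A 6-joint arm with a two-finger parallel gripper is mounted at the origin on the work surface. World frame = base frame: x ahead of the robot, y to its left, z up, the work surface at z = 0. Lengths are in m, angles in rad, forces in N, time in s.
With the tool pointing down it reaches from about 0.35 to 0.975 m from the base axis. Payload 7.1 kg.
Tool frame: the origin (TCP) lies between the finger pads; the fingertips stand 14 mm ahead of it and the grasp point (between the pads) lies 5 mm behind it; z points along the fingers, x is the direction in which the jaws open and shut, and the axes are right-handed (so a half turn about z gives the same grasp; the last joint's range is limited). The gripper opens to 88 mm and grips with 3 to 60 N. Pads are 20 mm wide; open, the fingers measure 115 mm over their backs; the gripper's body (75 mm by 178 mm) begins 61 mm behind the grasp point.
Start: joints at [1.172, 0.423, 1.63, -0, 1.089, -0.019], TCP at [0.232, 0.58, 0.237] pointing down, gripper open.
Joint ranges: [-3, 3], [-0.9, 2.11], [0.09, 2.58], [-1.31, 4.45], [0.11, 2.69], [-2.54, 2.54]. Speed limits (rad/s): [2.39, 2.39, 3.01, 3.14, 3.14, 3.14].

INTERFACE

Orientations are given as a unit quaternion [x, y, z, w].
In Python, from station import manip, imaging, finder gives the robot as it stands. The module is installed in compiled form; this text tells all that it offers.
- The arm moves only by the tool apply_moves, never from a script. Its arguments are lists of equal length, an entry for each row: "slide": the shift along the tool's x, y, z each as a share of 0.2 m, from -1 to 1, a list of three; "dr": the turn, a rotation vector about the tool's x, y, z each as a share of 0.08 rad, from -1 to 1, a list of three; "jaw": the gripper command: -1 is shut, 1 is fully open, values between are in proportion. A call has 1 to 20 rows; each row shifts and turns the commanded pose from where the row before left it, along the tool's axes as they then stand; what a row does not reach is not made up. A row lasts 1/10 s, in which the tool goes at most 50 mm and 8.59 degrees, less where a joint would pass 70% of its speed; a pose out of reach is approached as far as the arm can. A call with a number of a shift or a turn outside -1 to 1 is refused whole. A call with a gripper value outside its range is refused whole. The fingers move at their own pace and stop on an object; "newtons" is the grip in N (left out, the last holds). Time passes only in rows, so rows that do not move let the fingers close. It gives the time, the measured TCP pose, the force and the opening at its end, in the units of the state.
- manip.sense(): the state, without advancing time (a new reading comes with each control period).
- imaging.read_camera(name): name is "scene" or "top"; returns the picture (480x640x3 uint8, red, green, blue); there is no depth.
- imaging.camera_params(name): a dict with "intrinsics" (3x3 intrinsics, pixels), "T" (4x4, takes a point from camera to world coordinates). Camera axes: x right, y down, z forward; pixel columns grow to the right and rows downward; lengths in m; the calibration is good to about 2 mm. A picture is of the moment at which its call begins. camera_params takes no time and is no camera call.
- manip.job_done(): hands the job in, once; it reports no verdict.
Trained networks look in the newest picture that a camera, given by its name, has taken for a name from the list of things; names that differ only in an ending like _2 or _b are one class to them, and where a whole thing is asked for, a point or a joint stands for the part that bears it (a point fixed in the world has none). Each returns a list of dicts, best first, with "conf" (0 to 1); they miss things now and then, are a little off and sometimes report something else, mostly with a low value. They report only what shows in the picture. A call takes as long as a camera call.
- finder.trace(camera, name): "mask" (480x640 bool, what is visible of it) and "xy" ([column, row] in pixels, amid what is visible of it).
The state is a dict: "time": time; "q": joint angles; "joint_velocities": joint speeds; "joint_efforts": joint torques, N m; "eef_pos": TCP position; "ee_rot": TCP orientation; "ft_force": force on the tool from outside, world axes, zero at the start; "wrist_torque": the same for the moment, N m; "gripper_width": finger opening in m.
Only numpy, scipy, OpenCV 4.12 (cv2) and the standard library are available. Lean on these libraries where they do the work, as an engineer would, in place of code of your own. Each camera call takes 0.05 s, during which the arm holds its last target.

TASK

Put the microscopy tools away: lay the loose flat steel spatula flat in its matching compartment of the white tool tray, blade in the wide bay, and let go of it; then set the flanged black snap cap on the tray's stud and press it straight down through the click until it is fully home. Keep pushing down firmly after the click: the program finishes while the robot is still pressing the cap onto the stud. Leave the stage clip in the tray and everything else on the bench where they are.

Things in the scene. Friction and masses are not known exactly. Their poses are not given: they have to be found in the camera images.
- tray: White plastic tool tray, fixed to the bench: floor 220 (x) x 130 (y) x 5 mm, with ribs 4 mm thick whose tops are 14 mm above the bench. Origin: centre of its underside, on the bench. +x points along the compartments toward the wide blade bay, +y to the side of the spatula compartment.
- bay (a point): Centre of the floor of the spatula compartment, 5 mm above the bench, axes as the tray's; the spatula's origin belongs here, +x along the tray's +x. Handle channel 19 mm wide, blade bay 33 mm wide, 168 mm long in all; no ribs for 44 mm about this point, so fingers can reach down on both sides to the tray floor.
- bay_blade_end (a point): Point on the compartment's floor where the middle of the spatula's blade end belongs (80 mm to +x of point bay).
- bay_handle_end (a point): Point on the compartment's floor where the handle end of the spatula belongs (80 mm to -x of point bay).
- spatula: Loose flat steel spatula, 160 mm long, about 80 g, lying flat: bar handle 12 mm wide, 8 mm thick from x = -80 to +30 mm, then a blade 26 mm wide, 3 mm thick to x = +80 mm. Origin: middle of its length on the underside, about the centre of mass; grip the handle here across its 12 mm. +x points to the blade, +z up.
- blade_end (a point): Middle of the spatula's blade end, on the underside (x = +80 mm).
- handle_end (a point): Middle of the spatula's handle end, on the underside (x = -80 mm).
- stud: Upright steel stud, 16 mm diameter, fixed in the tray on its centre line, 53 mm to -x of the tray's origin. Origin: on the stud's axis at bench level; +z up. Flat top 39 mm above the bench; the top 8 mm taper to 11 mm diameter. Four sprung balls, centred 23.5 mm above the bench, stand out 3.5 mm round it and make the click.
- stud_top (a point): Centre of the stud's top. The cap slides down freely till its underside is 24 mm above the bench; then resistance rises to about 8 N and drops (the click) as the underside passes 19.5 mm, the balls then drawing the cap down. It seats with its underside 15 mm above the bench, the end of its hole on the stud's top, a hard stop; its flange overlaps spatula handle and clip.
- cap: Loose black plastic snap cap, about 40 g, standing upright on the bench, open side down: plain round hub 32 mm diameter, 30 mm high, with a flat flange 52 mm diameter, 3.5 mm thick at its foot. Blind hole 24 mm deep from below, with a rounded lip of 19 mm inner diameter, 4 mm above the underside. Grip it by the hub. Origin: centre of the underside; +z up.
- clip: Loose flat steel stage clip 56 x 14 x 6 mm, already lying in the short compartment on the tray's -y side beside the stud. Origin: centre of its underside. Leave it there.
- lens_cap: Bystander: plain black disc 50 mm diameter, 12 mm high, without hub or flange, on the bench; it is not the snap cap. Origin: centre of its underside.
- dish: Bystander: glass dish 90 mm diameter, 16 mm high. Origin: centre of its underside.
- dropper: Bystander: amber bottle 38 mm diameter, 85 mm high. Origin: centre of its underside.
- beaker: Bystander: glass beaker 70 mm diameter, 90 mm high. Origin: centre of its underside.
- slide_box: Bystander: wooden box 95 x 180 x 34 mm beyond the tray. Origin: centre of its underside.
- marker: Bystander: marker pen 135 mm long, 12 mm diameter, lying on the bench. Origin: middle of its length, on the underside.
- spoon: Bystander: spoon 150 mm long, lying on the bench. Origin: near its middle.

How it is judged:
On the way, in this order (a step that is already met when the one before it is completed fails the run):
1. the spatula lies flat in its compartment, blade in the wide bay, let go (distance between blade_end and bay_blade_end below 0.008 m and distance between handle_end and bay_handle_end below 0.008 m and z of each of blade_end, handle_end in the frame of bay below 0.002 m and contact force between the fingers and spatula below 0.1 N), for 0.2 s.
2. the cap has clicked over the stud and is fully home (z of cap in the frame of stud below 0.017 m and horizontal distance between cap and stud below 0.003 m and angle between the z axis of cap and the z axis of stud, either way round below 0.1 rad), for 0.2 s.
At the end, for the whole second after the job is handed in: Spatula flat in its compartment (both ends within 8 mm, 2 mm of the floor); cap upright (0.1 rad), within 2 mm of fully home and 3 mm of the stud's axis; through the last second fingers on the cap, pushing it onto the stud with over 4 N; stage clip within 8 mm of its start (all of step 2 and distance between blade_end and bay_blade_end below 0.008 m and distance between handle_end and bay_handle_end below 0.008 m and z of each of blade_end, handle_end in the frame of bay below 0.002 m and angle between cap's own z axis and vertical below 0.1 rad and contact force between cap and stud above 4 N and contact force between the fingers and cap above 2 N and distance of clip from where it was at the start of the episode below 0.008 m); the arm keeps its last pose, push and grip.
It fails at once if the stage clip is moved (distance of clip from where it was at the start of the episode above 0.008 m).
It fails at once if a bystander is knocked or moved (30 mm) (distance of any of lens_cap, dish, dropper, beaker, slide_box, marker, spoon from where it was at the start of the episode above 0.03 m).
It also fails if it takes over 58 s, if anything falls off the work surface, if the arm or the gripper's body presses on something with over 40 N, if the wrist force passes 120 N, or if a joint passes its speed limit or range.

## Working session

There is one attempt and no reset: what is moved stays moved. The work goes in short steps, Python scripts to look and compute and a tool call to move; the robot and the scene stay as the last step left them, time stands still between calls to the robot, and variables do not carry over. Pictures are saved under pics/ and viewed, and the job is handed in when it is done.

Besides the shell and the picture viewer there is one more tool, called by a JSON object that holds its "name" and its "arguments", one argument or row to a line. apply_moves: Moves the arm, as the interface text tells. Its arguments: {"type":"object","properties":{"slide":{"type":"array"},"dr":{"type":"array"},"jaw":{"type":"array"},"newtons":{"type":"number"}},"required":["slide","dr","jaw"]}

```bash
mkdir -p pics; cat > h.py <<'E'
import numpy as np, cv2
from station import manip, imaging, finder
def proj(name,P):
    c=imaging.camera_params(name); K=np.array(c['intrinsics']); T=np.linalg.inv(np.array(c['T']))
    P=np.atleast_2d(P); p=(T[:3,:3]@P.T+T[:3,3:]); u=K@p; return (u[:2]/u[2]).T
def unproj(name,uv,z):
    c=imaging.camera_params(name); K=np.array(c['intrinsics']); T=np.array(c['T'])
    uv=np.atleast_2d(uv).astype(float); d=np.linalg.inv(K)@np.c_[uv,np.ones(len(uv))].T
    d=T[:3,:3]@d; o=T[:3,3:]; s=(z-o[2])/d[2]; return (o+s*d).T
def save(name,fn):
    im=imaging.read_camera(name); cv2.imwrite('pics/'+fn,im[:,:,::-1]); return im
E
python3 - <<'E'
from h import *
for n in ('top','scene'):
    save(n,n+'0.png'); c=imaging.camera_params(n); print(np.round(c['intrinsics'],1).tolist(),np.round(c['T'],3).tolist())
s=manip.sense(); print({k:np.round(v,3).tolist() for k,v in s.items()})
E
```

```text
[[467.2, 0.0, 316.8], [0.0, 467.2, 244.1], [0.0, 0.0, 1.0]] [[-0.019, -0.984, 0.176, 0.365], [-1.0, 0.016, -0.015, 0.015], [0.012, -0.176, -0.984, 1.242], [0.0, 0.0, 0.0, 1.0]]
[[598.0, 0.0, 321.1], [0.0, 598.0, 238.7], [0.0, 0.0, 1.0]] [[-0.85, 0.385, -0.359, 1.157], [0.526, 0.642, -0.558, 0.875], [0.015, -0.663, -0.748, 1.221], [0.0, 0.0, 0.0, 1.0]]
{'time': 0.1, 'q': [1.172, 0.424, 1.631, 0.0, 1.089, -0.019], 'joint_velocities': [-0.001, -0.002, -0.001, 0.002, 0.002, -0.0], 'joint_efforts': [0.001, -54.561, -27.432, 0.065, 0.019, -0.0], 'eef_pos': [0.231, 0.58, 0.236], 'ee_rot': [0.828, 0.561, -0.001, 0.0], 'ft_force': [-0.107, -0.506, -1.05], 'wrist_torque': [-0.017, 0.049, 0.028], 'gripper_width': 0.088}
```

View pics/top0.png

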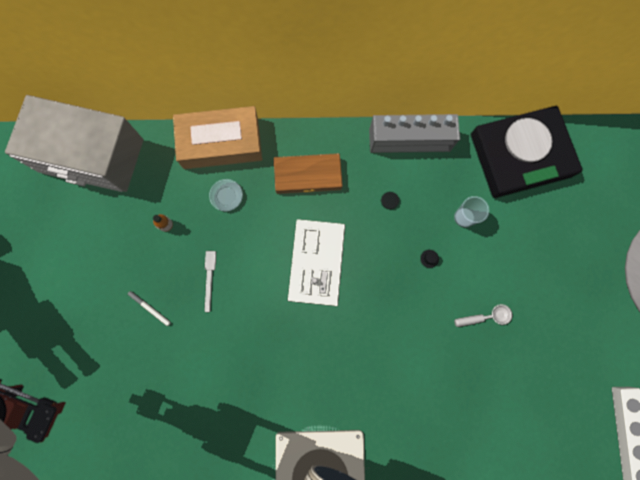

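View pics/scene0.png

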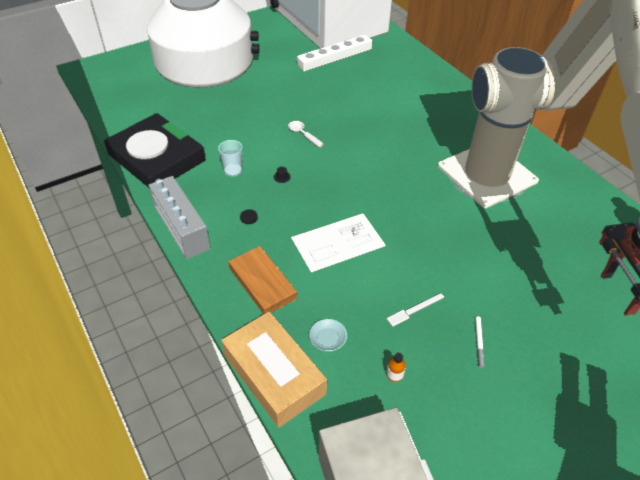

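The top view shows the spatula at about (209,282) with its blade up-image, the tray at (317,262), and the snap cap with hub at (430,259). The lens cap is at (390,201), the beaker at (472,212) and the dish at (226,196). Next I'll trace them for precise measurements.

```bash
python3 - <<'E'
from h import *
import pickle
ims={}
R={}
for n in ('top','scene'):
    ims[n]=imaging.read_camera(n)
    for o in ('tray','spatula','cap','stud','clip','lens_cap'):
        r=finder.trace(n,o)
        R[n,o]=r
        for k in r[:2]:
            z={'tray':.014,'spatula':.006,'cap':.03,'stud':.039,'clip':.011,'lens_cap':.012}[o]
            print(n,o,round(k['conf'],2),np.round(k['xy'],1),k['mask'].sum(),np.round(unproj(n,k['xy'],z)[0],4))
pickle.dump((ims,R),open('d.pkl','wb'))
a=cv2.resize(ims['top'][210:315,280:355],None,fx=7,fy=5.7*7/5.7,interpolation=cv2.INTER_CUBIC)
cv2.imwrite('pics/tray_t.png',cv2.resize(ims['top'][213:313,280:355],None,fx=6,fy=6,interpolation=cv2.INTER_CUBIC)[:,:,::-1])
cv2.imwrite('pics/tray_s.png',cv2.resize(ims['scene'][205:275,285:390],None,fx=7,fy=7,interpolation=cv2.INTER_CUBIC)[:,:,::-1])
cv2.imwrite('pics/spat_t.png',cv2.resize(ims['top'][240:320,180:240],None,fx=7,fy=7,interpolation=cv2.INTER_CUBIC)[:,:,::-1])
E
```

```text
top tray 0.95 [315.2 262.1] 3801 [0.5361 0.0011 0.014 ]
top tray 0.17 [321.2 282.7] 90 [ 0.4811 -0.0137  0.014 ]
top spatula 0.81 [206.7 273.3] 425 [0.5121 0.2889 0.006 ]
top cap 0.53 [426.  256.2] 288 [ 0.5445 -0.2904  0.03  ]
top clip 0.6 [323.2 285.5] 111 [ 0.4739 -0.0189  0.011 ]
top clip 0.46 [313.1 263.1] 3966 [0.5339 0.0066 0.011 ]
top lens_cap 0.51 [391.  198.7] 249 [ 0.7072 -0.2088  0.012 ]
scene tray 0.71 [336.6 244.2] 2925 [0.5533 0.0137 0.014 ]
scene spatula 0.9 [408.7 310.6] 436 [0.5143 0.2815 0.006 ]
scene lens_cap 0.45 [247.2 216.5] 212 [ 0.7106 -0.202   0.012 ]
scene lens_cap 0.23 [306.1 132.8] 315 [ 0.3804 -0.4356  0.012 ]
```

View pics/tray_t.png

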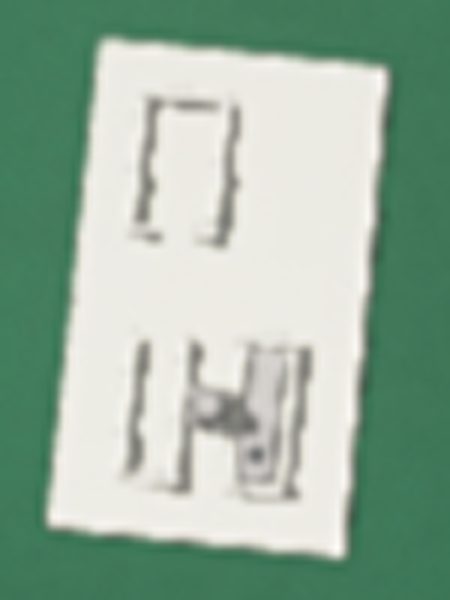

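View pics/tray_s.png

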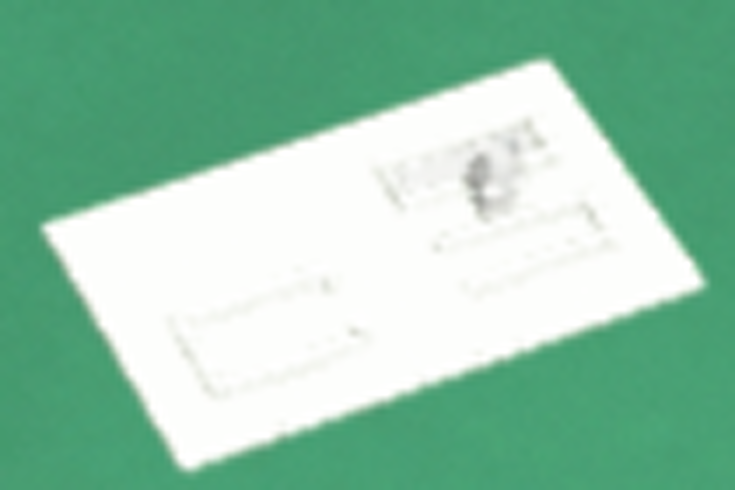

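View pics/spat_t.png

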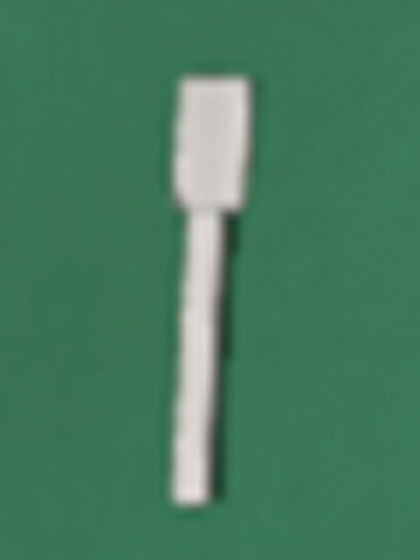

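```bash
cat > fit.py <<'E'
from h import *
from scipy.optimize import minimize
def box(x0,x1,y0,y1,z0,z1):
    return np.array([[x,y,z] for x in(x0,x1) for y in(y0,y1) for z in(z0,z1)])
def cyl(r,z0,z1,n=32):
    t=np.linspace(0,2*np.pi,n,endpoint=False); return np.vstack([np.c_[r*np.cos(t),r*np.sin(t),np.full(n,z)] for z in(z0,z1)])
MOD={'tray':[box(-.11,.11,-.065,.065,0,.005)],
'spatula':[box(-.08,.03,-.006,.006,0,.008),box(.03,.08,-.013,.013,0,.003)],
'cap':[cyl(.026,0,.0035),cyl(.016,.0035,.030)]}
SS=8
def render(cam,parts,p,win):
    c0,r0,c1,r1=win; im=np.zeros(((r1-r0)*SS,(c1-c0)*SS),np.uint8)
    ca,sa=np.cos(p[2]),np.sin(p[2])
    for q in parts:
        w=np.c_[ca*q[:,0]-sa*q[:,1]+p[0],sa*q[:,0]+ca*q[:,1]+p[1],q[:,2]]
        uv=(proj(cam,w)-[c0-.5,r0-.5])*SS-.5
        h=cv2.convexHull(uv.astype(np.float32))
        cv2.fillConvexPoly(im,np.round(h*16).astype(np.int32),255,shift=4)
    return cv2.resize(im,(c1-c0,r1-r0),interpolation=cv2.INTER_AREA)/255.
def fit(cam,parts,alpha,win,p0,yaw=True):
    c0,r0,c1,r1=win; A=alpha[r0:r1,c0:c1]
    def f(v):
        p=[v[0],v[1],v[2] if yaw else 0]
        return ((render(cam,parts,p,win)-A)**2).sum()
    best=None
    S=np.array([p0]+[[p0[0]+a,p0[1]+b,p0[2]+c] for a,b,c in((.008,0,0.05),(0,.008,-.05),(-.006,-.006,.08))])
    for it in range(3):
        r=minimize(f,S[0],method='Nelder-Mead',options=dict(initial_simplex=S,xatol=2e-5,fatol=1e-3,maxiter=300))
        S=np.array([r.x]+[r.x+d for d in([.003,0,.02],[0,.003,-.02],[-.002,-.002,.03])])
    return r.x,r.fun
E
python3 - <<'E'
from fit import *
import pickle
ims,R=pickle.load(open('d.pkl','rb'))
for cam in('top','scene'):
    im=ims[cam].astype(float); r=im[...,0]; g=im[...,1]
    for o,p0 in(('tray',[.536,.003,0]),('spatula',[.49,.288,0]),('cap',[.545,-.295,0])):
        uv=proj(cam,[[p0[0],p0[1],.01]])[0]; m=(60 if cam=='top' else 65) if o!='cap' else 18
        win=(int(uv[0]-m),int(uv[1]-m),int(uv[0]+m),int(uv[1]+m))
        c0,r0,c1,r1=win
        sub=im[r0:r1,c0:c1]; bg=np.median(sub.reshape(-1,3),0) if o!='tray' else np.median(sub[:8].reshape(-1,3),0)
        if o=='cap': al=np.clip((bg[1]-g)/(bg[1]-20),0,1)
        else:
            fg=230 if cam=='top' else 240
            if o=='spatula': fg=np.percentile(sub[...,0],99)
            al=np.clip((r-bg[0])/(fg-bg[0]),0,1)
            if o=='tray': al[(r>120)]=np.maximum(al[r>120],.97) if False else al[r>120]
            if o=='tray':
                # fill interior
                b=cv2.morphologyEx(al.astype(np.float32),cv2.MORPH_CLOSE,np.ones((17,17))); 
                core=cv2.erode((b>.8).astype(np.uint8),np.ones((9,9)))>0; al[core]=1
        x,fv=fit(cam,MOD[o],al,win,p0,o!='cap')
        print(cam,o,win,bg,np.round(x,4),round(fv,2),round(al[r0:r1,c0:c1].sum(),1))
        ren=render(cam,MOD[o],[x[0],x[1],x[2] if o!='cap' else 0],win)
        ov=np.hstack([sub,np.dstack([al[r0:r1,c0:c1]*255,ren*255,ren*255])]).astype(np.uint8)
        cv2.imwrite(f'pics/fit_{cam}_{o}.png',cv2.resize(ov,(780,390),interpolation=cv2.INTER_NEAREST)[:,:,::-1])
E
cd pics; python3 -c "
import cv2,numpy as np
for o in('spatula','cap'): cv2.imwrite(f'fit_{o}.png',cv2.resize(np.vstack([cv2.imread(f'fit_{c}_{o}.png') for c in('top','scene')]),(600,600)))"
```

```text
top tray (254, 202, 374, 322) [ 63. 120.  89.] [ 0.5391 -0.0017 -0.1175] 19.84 4097.2
top spatula (146, 221, 266, 341) [ 58. 118.  87.] [ 0.4928  0.2848 -0.038 ] 138.07 612.8
top cap (407, 239, 443, 275) [ 54. 114.  83.] [ 0.5425 -0.3068  0.1388] 20.49 261.2
scene tray (274, 175, 404, 305) [ 70. 153. 111.] [ 0.5388 -0.0022 -0.1199] 384.56 3647.6
scene spatula (353, 242, 483, 372) [ 70. 155. 112.] [ 0.4928  0.2836 -0.0316] 547.43 1107.1
scene cap (264, 158, 300, 194) [ 70. 152. 111.] [ 0.5429 -0.3058  0.1149] 15.23 174.3
```

View pics/fit_spatula.png

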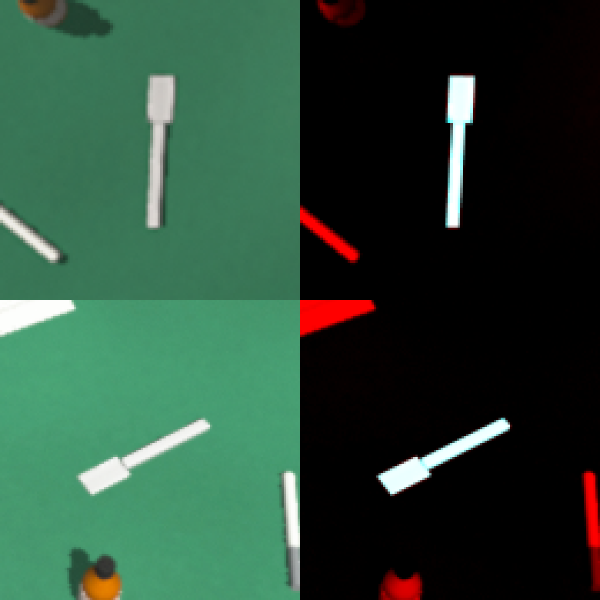

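View pics/fit_cap.png

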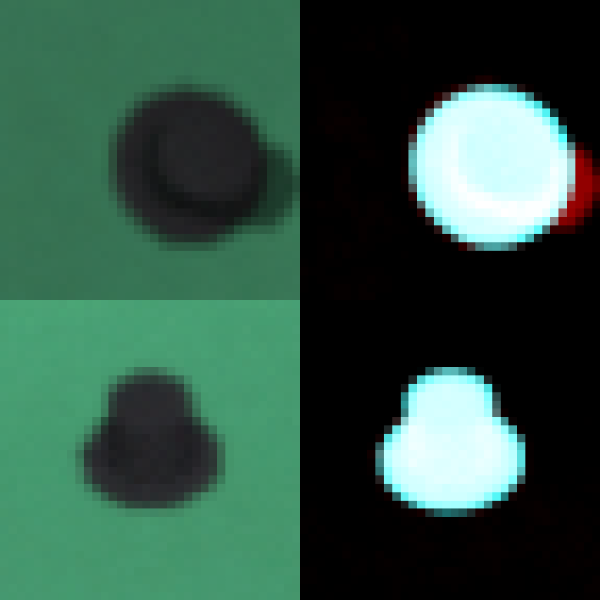

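```bash
python3 - <<'E'
from fit import *
import pickle
ims,R=pickle.load(open('d.pkl','rb'))
# rectified tray at z=14mm, 0.3 mm/px ->  220mm x 130mm
out=[]
for cam,p in(('top',[.5391,-.0017,-.1175]),('scene',[.5388,-.0022,-.1199])):
    s=.0004; X,Y=np.meshgrid(np.arange(-.12,.12,s),np.arange(.07,-.07,-s))
    c,sn=np.cos(p[2]),np.sin(p[2])
    P=np.c_[(c*X-sn*Y+p[0]).ravel(),(sn*X+c*Y+p[1]).ravel(),np.full(X.size,.014)]
    uv=proj(cam,P).reshape(*X.shape,2).astype(np.float32)
    im=cv2.remap(ims[cam],uv[...,0],uv[...,1],cv2.INTER_CUBIC)
    np.save(f'rect_{cam}.npy',im)
    g=im.copy()
    lo=150 if cam=='top' else 200
    g=np.clip((g.astype(float)-lo)/(255-lo)*255,0,255).astype(np.uint8)
    for y in range(-60,61,10):
        r=int((.07-y/1000)/s); g[r,:12 if y else 30]=[255,0,0]
    for x in range(-110,111,10): 
        cc=int((x/1000+.12)/s); g[:12 if x else 30,cc]=[255,0,0]
    out.append(g)
cv2.imwrite('pics/rect.png',np.vstack(out)[:,:,::-1])
print(np.vstack(out).shape)
E
```

```text
(700, 600, 3)
```

View pics/rect.png

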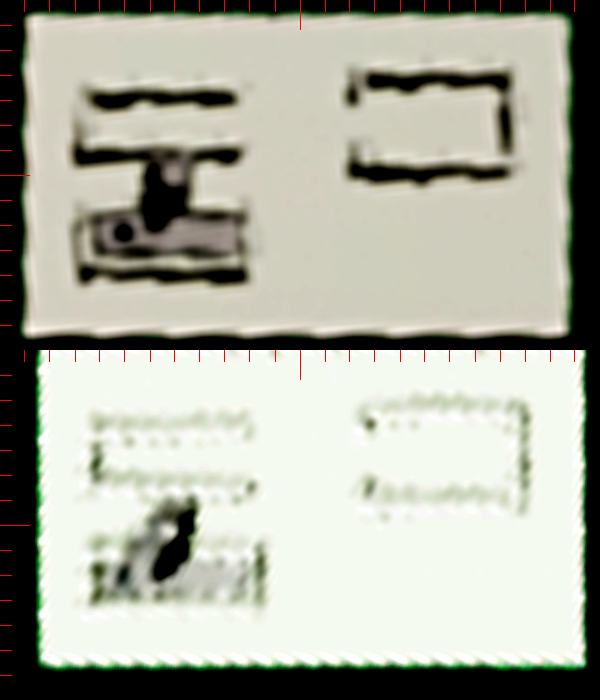

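```bash
cat > ribfit.py <<'E'
from fit import *
import pickle
ims,R=pickle.load(open('d.pkl','rb'))
def ribs(bx,by):
    B=[]
    for s in(-1,1):
        y0,y1=sorted((by+s*.0095,by+s*.0135)); B.append(box(bx-.088,bx-.022,y0,y1,.005,.014))
        y0,y1=sorted((by+s*.0165,by+s*.0205)); B.append(box(bx+.022,bx+.088,y0,y1,.005,.014))
    B.append(box(bx-.088,bx-.084,by-.0135,by+.0135,.005,.014))
    B.append(box(bx+.084,bx+.088,by-.0205,by+.0205,.005,.014))
    return B
def W(q,p):
    c,s=np.cos(p[2]),np.sin(p[2]); return np.c_[c*q[:,0]-s*q[:,1]+p[0],s*q[:,0]+c*q[:,1]+p[1],q[:,2]]
def run(cam,p,yr,scale):
    im=ims[cam].astype(float).mean(2)
    uv=proj(cam,W(box(-.1,.1,-.06,.06,0,.014),p)); c0,r0=np.floor(uv.min(0)).astype(int); c1,r1=np.ceil(uv.max(0)).astype(int)
    A=im[r0:r1,c0:c1]
    # region mask: y> ymin tray, around
    m=np.zeros(A.shape,np.uint8)
    poly=proj(cam,W(np.array([[-.1,yr,.005],[.1,yr,.005],[.1,.058,.005],[-.1,.058,.005]]),p))-[c0,r0]
    cv2.fillConvexPoly(m,np.round(poly).astype(np.int32),1); m=m>0
    def poly2(q,im_,val):
        u=(proj(cam,q)-[c0-.5,r0-.5])*SS-.5
        cv2.fillConvexPoly(im_,np.round(cv2.convexHull(u.astype(np.float32))*16).astype(np.int32),val,shift=4)
    def feats(v):
        bx,by,lx,ly=v
        sh=np.zeros((A.shape[0]*SS,A.shape[1]*SS),np.uint8); tops=np.zeros_like(sh); sides=np.zeros_like(sh)
        for q in ribs(bx,by):
            w=W(q,p); g=w.copy(); g[:,2]=.005; g[:,0]+=(w[:,2]-.005)*lx; g[:,1]+=(w[:,2]-.005)*ly
            poly2(g,sh,255)
        for q in ribs(bx,by):
            w=W(q,p); poly2(w,sh,0); poly2(w,sides,255)
        for q in ribs(bx,by):
            w=W(q,p); w=w[w[:,2]>.01]; poly2(w,sides,0); poly2(w,tops,255)
        return [cv2.resize(z,A.shape[::-1],interpolation=cv2.INTER_AREA)/255. for z in(sh,sides,tops)]
    def f(v,ret=False):
        F=feats(v); M=np.stack([np.ones(A.shape)]+F,-1)[m]
        co,*_=np.linalg.lstsq(M,A[m],rcond=None)
        e=((M@co-A[m])**2).mean()
        if ret: return e,co,F
        return e
    best=None
    for by in(.018,.022,.026,.030):
        for bx in(-.003,.003):
          for l in((-.2,-.7),(0,-.5),(-.4,-.7)):
            v=np.array([bx,by,*l]); r=minimize(f,v,method='Nelder-Mead',options=dict(initial_simplex=np.vstack([v,v+np.diag([.003,.003,.2,.2])]),xatol=1e-4,fatol=1e-4,maxiter=250))
            if best is None or r.fun<best.fun: best=r
    e,co,F=f(best.x,True); print(cam,np.round(best.x,4),e,A[m].var(),np.round(co,1))
    for by in np.arange(.016,.034,.002): print(round(by,3),round(f([best.x[0],by,*best.x[2:]]),1),end=' | ')
    print()
run('top',[.539,-.002,-.1187],.006,1)
run('scene',[.539,-.002,-.1187],.014,1)
E
python3 ribfit.py
```

```text
Traceback (most recent call last):
  File "ribfit.py", line 51, in <module>
    run('top',[.539,-.002,-.1187],.006,1)
    ~~~^^^^^^^^^^^^^^^^^^^^^^^^^^^^^^^^^^
  File "ribfit.py", line 46, in run
    v=np.array([bx,by,*l]); r=minimize(f,v,method='Nelder-Mead',options=dict(initial_simplex=np.vstack([v,v+np.diag([.003,.003,.2,.2])]),xatol=1e-4,fatol=1e-4,maxiter=250))
                              ~~~~~~~~^^^^^^^^^^^^^^^^^^^^^^^^^^^^^^^^^^^^^^^^^^^^^^^^^^^^^^^^^^^^^^^^^^^^^^^^^^^^^^^^^^^^^^^^^^^^^^^^^^^^^^^^^^^^^^^^^^^^^^^^^^^^^^^^^^^^^^
  File "ribfit.py", line 37, in f
    F=feats(v); M=np.stack([np.ones(A.shape)]+F,-1)[m]
  File "ribfit.py", line 32, in feats
    w=W(q,p); poly2(w,sh,0); poly2(w,sides,255)
                             ~~~~~^^^^^^^^^^^^^
  File "ribfit.py", line 23, in poly2
    u=(proj(cam,q)-[c0-.5,r0-.5])*SS-.5
       ~~~~^^^^^^^
  File "h.py", line 4, in proj
    c=imaging.camera_params(name); K=np.array(c['intrinsics']); T=np.linalg.inv(np.array(c['T']))
ValueError: time passes only in moves, steps and waits
```

```bash
sed -i 's/imaging.camera_params(name)/cp(name)/' h.py; sed -i '/^def proj/i from functools import lru_cache\n@lru_cache(None)\ndef cp(n): return imaging.camera_params(n)' h.py; time python3 ribfit.py
```

```text
top [-1.000e-04  2.490e-02 -2.338e-01 -6.743e-01] 87.83562123722768 610.7493760969671 [232.5 -76.1 -72.7  -3.6]
0.016 518.2 | 0.018 321.8 | 0.02 197.7 | 0.022 199.5 | 0.024 116.2 | 0.026 147.9 | 0.028 440.7 | 0.03 582.4 | 0.032 583.4 | 
scene [-0.0032  0.0238  0.2977 -0.5197] 4.684735006799019 14.116840064602927 [252.9 -22.8  -6.5  -0.8]
0.016 11.0 | 0.018 9.8 | 0.02 8.4 | 0.022 6.3 | 0.024 4.8 | 0.026 6.5 | 0.028 7.9 | 0.03 8.6 | 0.032 10.1 | 
real	0m45.533s
user	0m45.300s
sys	0m0.174s
```

```bash
cat > plan.py <<'E'
from h import *
from scipy.spatial.transform import Rotation as Ro
TRAY=(.539,-.002,-.1187); 
def tw(x,y):
    c,s=np.cos(TRAY[2]),np.sin(TRAY[2]); return np.array([TRAY[0]+c*x-s*y,TRAY[1]+s*x+c*y])
def go(pos,yaw):
    s=manip.sense(); R=Ro.from_quat(s['ee_rot']); p=np.array(s['eef_pos'])
    c,sn=np.cos(yaw),np.sin(yaw); Rt=Ro.from_matrix(np.array([[c,sn,0],[sn,-c,0],[0,0,-1]]))
    dr=(R.inv()*Rt).as_rotvec()
    print('t',round(s['time'],2),'pos',np.round(p,4),'w',round(s['gripper_width'],4),'F',np.round(s['ft_force'],1),'q',np.round(s['q'],2))
    print('dr shares total',np.round(dr/.08,2),' slide shares total AFTER rot',np.round(Rt.inv().apply(np.array(pos)-p)/.2,4))
E
python3 - <<'E'
from plan import *
go([.4928,.2842,.10],np.pi/2-.035)
for o,z in(('dropper',.08),('beaker',.045),('dish',.01)):
    r=finder.trace('top',o)
    if r: print(o,r[0]['conf'],unproj('top',r[0]['xy'],z)[0])
E
```

```text
t 0.8 pos [0.2317 0.5805 0.2367] w 0.088 F [ 0.3 -0.5 -0.3] q [ 1.17  0.42  1.63 -0.    1.09 -0.02]
dr shares total [ 0.   -0.   -4.31]  slide shares total AFTER rot [-1.4347  1.3565  0.6836]
dropper 0.7 [0.62873364 0.38248617 0.08      ]
beaker 0.73 [ 0.66291056 -0.40603816  0.045     ]
dish 0.72 [0.73607822 0.24259029 0.01      ]
```

{"name": "apply_moves", "arguments": {
  "slide": [
    [0, 0, 0],
    [0, 0, 0],
    [0, 0, 0],
    [0, 0, 0],
    [0, 0, 0],
    [-0.12, 0.113, 0.057],
    [-0.12, 0.113, 0.057],
    [-0.12, 0.113, 0.057],
    [-0.12, 0.113, 0.057],
    [-0.12, 0.113, 0.057],
    [-0.12, 0.113, 0.057],
    [-0.12, 0.113, 0.057],
    [-0.12, 0.113, 0.057],
    [-0.12, 0.113, 0.057],
    [-0.12, 0.113, 0.057],
    [-0.12, 0.113, 0.057],
    [-0.12, 0.113, 0.057],
    [0, 0, 0],
    [0, 0, 0]
  ],
  "dr": [
    [0, 0, -0.86],
    [0, 0, -0.86],
    [0, 0, -0.86],
    [0, 0, -0.86],
    [0, 0, -0.86],
    [0, 0, 0],
    [0, 0, 0],
    [0, 0, 0],
    [0, 0, 0],
    [0, 0, 0],
    [0, 0, 0],
    [0, 0, 0],
    [0, 0, 0],
    [0, 0, 0],
    [0, 0, 0],
    [0, 0, 0],
    [0, 0, 0],
    [0, 0, 0],
    [0, 0, 0]
  ],
  "jaw": [1, 1, 1, 1, 1, 1, 1, 1, 1, 1, 1, 1, 1, 1, 1, 1, 1, 1, 1],
  "newtons": 30
}}

```text
time: 2.85
eef_pos: [0.4926, 0.2825, 0.0997]
ee_rot: [0.72, 0.694, -0.0, -0.0]
ft_force: [-0.1, -0.1, -0.7]
gripper_width: 0.088
```

```bash
python3 - <<'E'
from plan import *
go([.4928,.2842,.016],np.pi/2-.035)
a=save('top','top1.png'); b=save('scene','scene1.png')
cv2.imwrite('pics/c1.png',np.hstack([cv2.resize(a[200:340,140:280],(400,400)),cv2.resize(b[200:380,320:500],(400,400))])[:,:,::-1])
E
```

```text
t 2.85 pos [0.4926 0.2825 0.0997] w 0.088 F [-0.1 -0.1 -0.7] q [ 0.5   0.53  1.84  0.    0.77 -1.03]
dr shares total [-0.01  0.   -0.03]  slide shares total AFTER rot [0.0085 0.0009 0.4184]
```

View pics/c1.png

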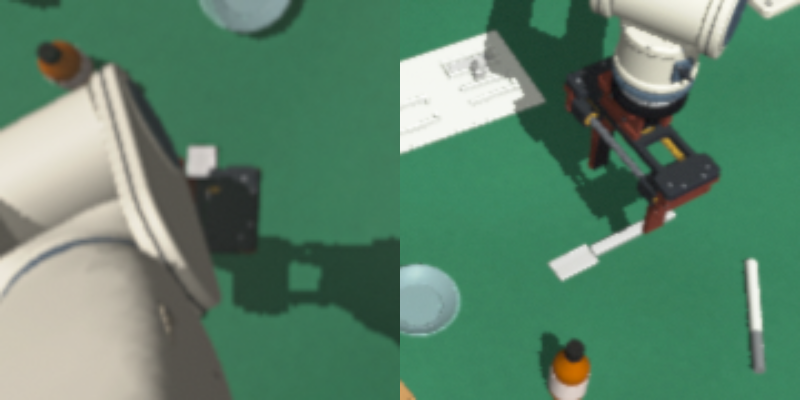

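The scene view shows the open fingers straddling the handle, with no bystander under the gripper. Descending and closing.

{"name": "apply_moves", "arguments": {
  "slide": [
    [0.0085, 0, 0.1],
    [0, 0, 0.1],
    [0, 0, 0.1],
    [0, 0, 0.08],
    [0, 0, 0.038],
    [0, 0, 0],
    [0, 0, 0],
    [0, 0, 0],
    [0, 0, 0],
    [0, 0, 0],
    [0, 0, 0],
    [0, 0, 0],
    [0, 0, 0],
    [0, 0, 0],
    [0, 0, 0],
    [0, 0, 0]
  ],
  "dr": [
    [0, 0, 0],
    [0, 0, 0],
    [0, 0, 0],
    [0, 0, 0],
    [0, 0, 0],
    [0, 0, 0],
    [0, 0, 0],
    [0, 0, 0],
    [0, 0, 0],
    [0, 0, 0],
    [0, 0, 0],
    [0, 0, 0],
    [0, 0, 0],
    [0, 0, 0],
    [0, 0, 0],
    [0, 0, 0]
  ],
  "jaw": [0.5, 0.2, 0, 0, -0.2, -0.4, -1, -1, -1, -1, -1, -1, -1, -1, -1, -1],
  "newtons": 25
}}

```text
time: 4.55
eef_pos: [0.4928, 0.2848, 0.0169]
ee_rot: [0.72, 0.694, 0.0, 0.0]
ft_force: [-0.3, -0.3, 6.6]
gripper_width: 0.0117
```

```bash
python3 - <<'E'
from plan import *
b=tw(0,.0247); print(b)
go([b[0],b[1],.10],np.pi/2-.1187)
a=save('top','top2.png'); b=save('scene','scene2.png')
cv2.imwrite('pics/c2.png',np.hstack([cv2.resize(a[200:340,140:280],(400,400)),cv2.resize(b[200:380,320:500],(400,400))])[:,:,::-1])
E
```

```text
[0.54192501 0.0225262 ]
t 4.55 pos [0.4928 0.2848 0.0169] w 0.0117 F [-0.3 -0.3  6.6] q [ 0.5   0.67  1.85 -0.    0.62 -1.03]
dr shares total [ 0.01 -0.01  1.04]  slide shares total AFTER rot [-1.273   0.399  -0.4157]
```

View pics/c2.png

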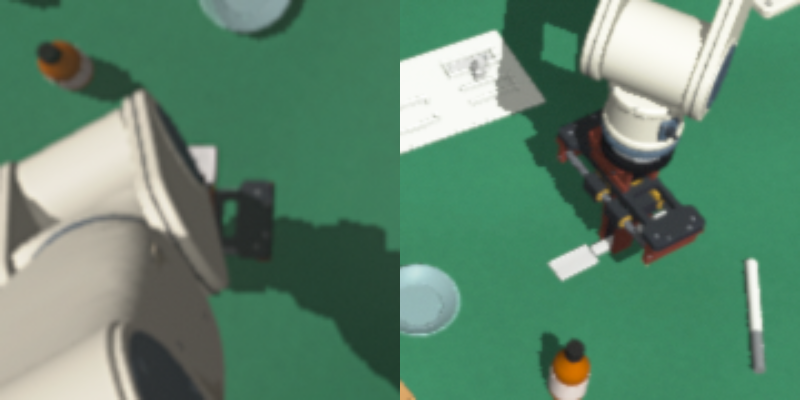

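The jaws stopped at 11.7 mm, so they are on the handle. Lifting, turning and carrying it over the tray.

{"name": "apply_moves", "arguments": {
  "slide": [
    [0, 0, -0.06],
    [0, 0, -0.12],
    [0, 0, -0.12],
    [0, 0, -0.116],
    [0, 0, 0],
    [0, 0, 0],
    [-0.127, 0.04, 0],
    [-0.127, 0.04, 0],
    [-0.127, 0.04, 0],
    [-0.127, 0.04, 0],
    [-0.127, 0.04, 0],
    [-0.127, 0.04, 0],
    [-0.127, 0.04, 0],
    [-0.127, 0.04, 0],
    [-0.127, 0.04, 0],
    [-0.127, 0.04, 0],
    [0, 0, 0],
    [0, 0, 0],
    [0, 0, 0]
  ],
  "dr": [
    [0, 0, 0],
    [0, 0, 0],
    [0, 0, 0],
    [0, 0, 0],
    [0, 0, 0.52],
    [0, 0, 0.52],
    [0, 0, 0],
    [0, 0, 0],
    [0, 0, 0],
    [0, 0, 0],
    [0, 0, 0],
    [0, 0, 0],
    [0, 0, 0],
    [0, 0, 0],
    [0, 0, 0],
    [0, 0, 0],
    [0, 0, 0],
    [0, 0, 0],
    [0, 0, 0]
  ],
  "jaw": [-1, -1, -1, -1, -1, -1, -1, -1, -1, -1, -1, -1, -1, -1, -1, -1, -1, -1, -1]
}}

```text
time: 6.55
eef_pos: [0.5415, 0.0236, 0.0997]
ee_rot: [0.748, 0.664, -0.0, -0.0]
ft_force: [-0.1, 0.5, -1.0]
gripper_width: 0.0115
```

```bash
python3 - <<'E'
from plan import *
b=tw(0,.0247)
go([b[0],b[1],.03],np.pi/2-.1187)
a=save('top','top3.png'); b=save('scene','scene3.png')
cv2.imwrite('pics/c3.png',np.hstack([cv2.resize(a[190:330,240:380],(400,400)),cv2.resize(b[150:310,260:420],(400,400))])[:,:,::-1])
E
```

```text
t 6.55 pos [0.5415 0.0236 0.0997] w 0.0115 F [-0.1  0.5 -1. ] q [ 0.02  0.5   1.9   0.    0.74 -1.43]
dr shares total [-0. -0. -0.]  slide shares total AFTER rot [-0.0049  0.0029  0.3484]
```

View pics/c3.png

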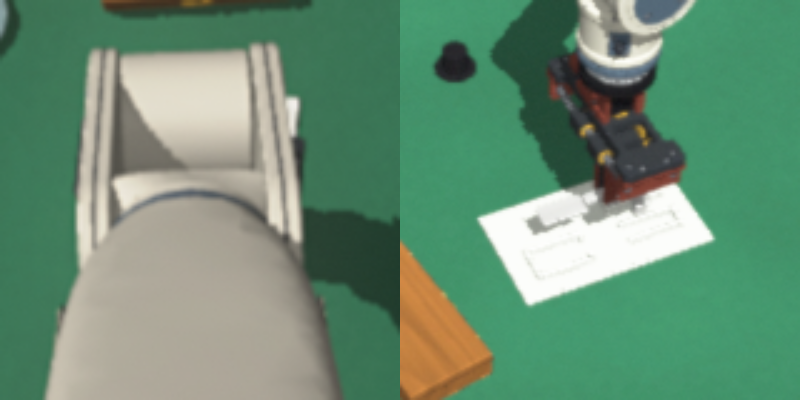

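```bash
python3 - <<'E'
from fit import *
from plan import *
b=cv2.imread('pics/scene3.png')
s=manip.sense(); p=s['eef_pos']
big=cv2.resize(b[195:265,305:385],None,fx=10,fy=8.57*10/8.57,interpolation=cv2.INTER_CUBIC)
big=big[:600]
for pitch,col in((0,(0,0,255)),):
  for q in MOD['spatula']:
    a=TRAY[2]; c,sn=np.cos(a),np.sin(a)
    w=np.c_[c*q[:,0]-sn*q[:,1]+p[0],sn*q[:,0]+c*q[:,1]+p[1],q[:,2]+p[2]-.0165]
    h=cv2.convexHull(((proj('scene',w)-[304.5,194.5])*10-.5).astype(np.float32))
    cv2.polylines(big,[np.round(h).astype(np.int32)],True,col,1)
cv2.imwrite('pics/ov3.png',big)
E
```

```text
(no output)
```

View pics/ov3.png

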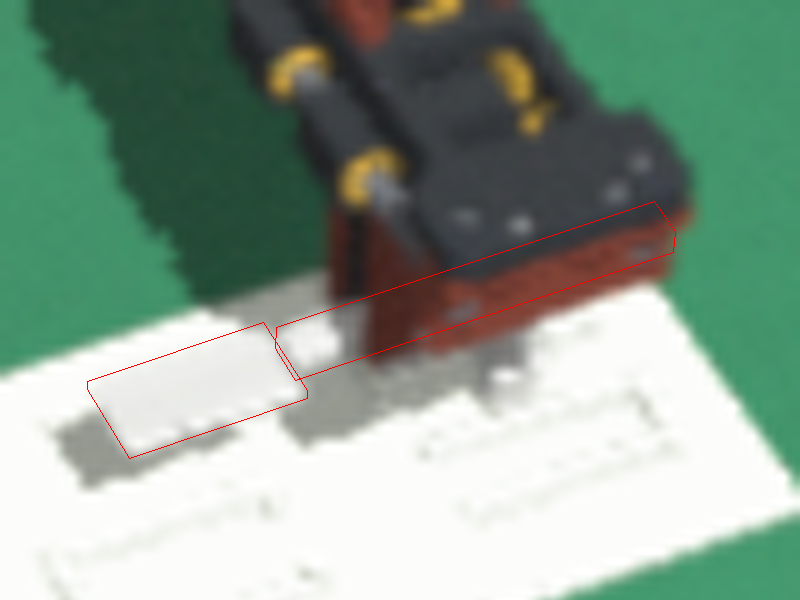

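The blade in the image matches the predicted outline to within about 1 px, so there is no tilt or slip. Lowering into the bay.

{"name": "apply_moves", "arguments": {
  "slide": [
    [-0.005, 0.003, 0.06],
    [0, 0, 0.08],
    [0, 0, 0.08],
    [0, 0, 0.06],
    [0, 0, 0.04],
    [0, 0, 0.03],
    [0, 0, 0.02],
    [0, 0, 0.01],
    [0, 0, 0],
    [0, 0, 0]
  ],
  "dr": [
    [0, 0, 0],
    [0, 0, 0],
    [0, 0, 0],
    [0, 0, 0],
    [0, 0, 0],
    [0, 0, 0],
    [0, 0, 0],
    [0, 0, 0],
    [0, 0, 0],
    [0, 0, 0]
  ],
  "jaw": [-1, -1, -1, -1, -1, -1, -1, -1, -1, -1]
}}

```text
time: 7.65
eef_pos: [0.5425, 0.0218, 0.0238]
ee_rot: [0.748, 0.664, 0.0, 0.0]
ft_force: [0.4, -0.6, -1.6]
gripper_width: 0.0116
```

```bash
python3 - <<'E'
from plan import *
b=tw(0,.0247)
go([b[0],b[1],.022],np.pi/2-.1187)
b=save('scene','scene4.png')
cv2.imwrite('pics/c4.png',cv2.resize(b[190:280,290:410],(800,600),interpolation=cv2.INTER_CUBIC)[:,:,::-1])
E
```

```text
t 7.65 pos [0.5425 0.0218 0.0238] w 0.0116 F [ 0.4 -0.6 -1.6] q [ 0.02  0.64  1.91  0.    0.59 -1.43]
dr shares total [ 0.01 -0.   -0.  ]  slide shares total AFTER rot [ 0.003  -0.0033  0.0092]
```

View pics/c4.png

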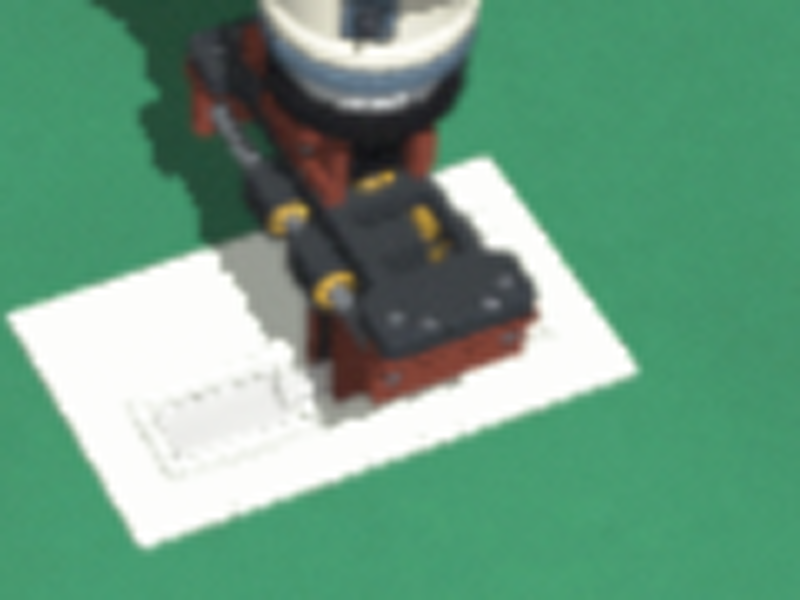

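The blade sits inside the bay outline, at about (220,410) in the zoomed view, with no contact force yet. Lowering the last mm and opening partway.

{"name": "apply_moves", "arguments": {
  "slide": [
    [0, 0, 0.005],
    [0, 0, 0.004],
    [0, 0, 0],
    [0, 0, 0],
    [0, 0, 0],
    [0, 0, 0],
    [0, 0, 0],
    [0, 0, 0],
    [0, 0, -0.02],
    [0, 0, -0.04],
    [0, 0, -0.08],
    [0, 0, -0.12],
    [0, 0, -0.12],
    [0, 0, -0.12],
    [0, 0, 0],
    [0, 0, 0]
  ],
  "dr": [
    [0, 0, 0],
    [0, 0, 0],
    [0, 0, 0],
    [0, 0, 0],
    [0, 0, 0],
    [0, 0, 0],
    [0, 0, 0],
    [0, 0, 0],
    [0, 0, 0],
    [0, 0, 0],
    [0, 0, 0],
    [0, 0, 0],
    [0, 0, 0],
    [0, 0, 0],
    [0, 0, 0],
    [0, 0, 0]
  ],
  "jaw": [-1, -1, -1, -0.4, -0.4, -0.4, -0.4, -0.4, -0.4, -0.4, -0.4, 0.5, 1, 1, 1, 1]
}}

```text
time: 9.3
eef_pos: [0.5425, 0.0219, 0.1224]
ee_rot: [0.748, 0.664, 0.001, 0.001]
ft_force: [-0.7, 0.1, 0.1]
gripper_width: 0.0631
```

```bash
python3 - <<'E'
from plan import *
go([.5427,-.3063,.1],np.pi/2-.1187)
b=save('scene','scene5.png')
cv2.imwrite('pics/c5.png',cv2.resize(b[190:280,290:410],(800,600),interpolation=cv2.INTER_CUBIC)[:,:,::-1])
E
```

```text
t 9.3 pos [0.5425 0.0219 0.1224] w 0.0631 F [-0.7  0.1  0.1] q [ 0.02  0.47  1.89 -0.    0.79 -1.43]
dr shares total [ 0.02 -0.   -0.  ]  slide shares total AFTER rot [-1.6292  0.1952  0.112 ]
```

View pics/c5.png

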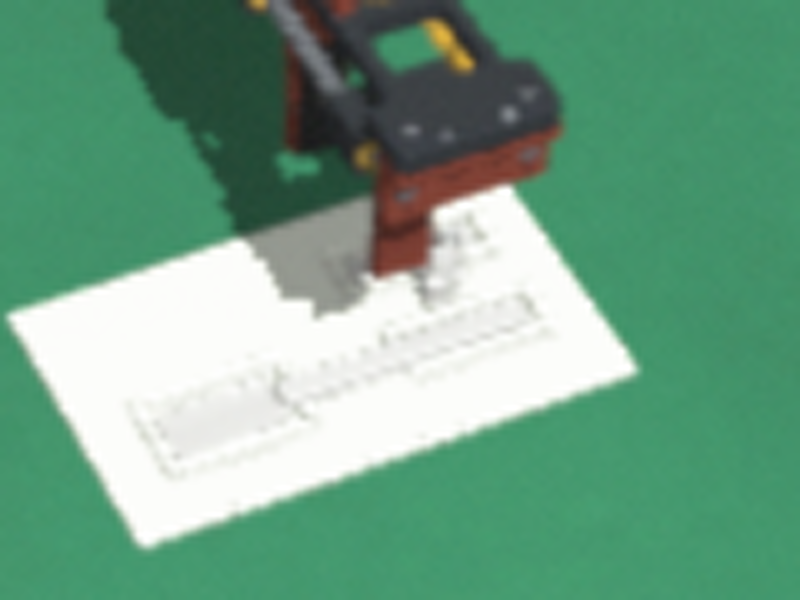

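The spatula lies in its compartment, with the blade in the wide bay at about (220,415) and the handle in the channel at (480,330). Moving to the cap.

{"name": "apply_moves", "arguments": {
  "slide": [
    [-0.136, 0.0163, 0.0093],
    [-0.136, 0.0163, 0.0093],
    [-0.136, 0.0163, 0.0093],
    [-0.136, 0.0163, 0.0093],
    [-0.136, 0.0163, 0.0093],
    [-0.136, 0.0163, 0.0093],
    [-0.136, 0.0163, 0.0093],
    [-0.136, 0.0163, 0.0093],
    [-0.136, 0.0163, 0.0093],
    [-0.136, 0.0163, 0.0093],
    [-0.136, 0.0163, 0.0093],
    [-0.136, 0.0163, 0.0093],
    [0, 0, 0],
    [0, 0, 0]
  ],
  "dr": [
    [0, 0, 0],
    [0, 0, 0],
    [0, 0, 0],
    [0, 0, 0],
    [0, 0, 0],
    [0, 0, 0],
    [0, 0, 0],
    [0, 0, 0],
    [0, 0, 0],
    [0, 0, 0],
    [0, 0, 0],
    [0, 0, 0],
    [0, 0, 0],
    [0, 0, 0]
  ],
  "jaw": [1, 1, 1, 1, 1, 1, 1, 1, 1, 1, 1, 1, 1, 1]
}}

```text
time: 10.75
eef_pos: [0.5413, -0.3066, 0.0979]
ee_rot: [0.748, 0.663, -0.0, -0.001]
ft_force: [0.3, -0.1, 0.6]
gripper_width: 0.0878
```

```bash
python3 - <<'E'
from fit import *
from plan import *
go([.5427,-.3063,.021],np.pi/2-.1187)
a=save('top','top6.png')
im=a[213:313,280:355]
o=cv2.resize(im,None,fx=6,fy=6,interpolation=cv2.INTER_CUBIC)
ov=o.copy()
b=tw(0,.0247); c,s=np.cos(TRAY[2]),np.sin(TRAY[2])
for q in MOD['spatula']:
    w=np.c_[c*q[:,0]-s*q[:,1]+b[0],s*q[:,0]+c*q[:,1]+b[1],q[:,2]+.005]
    h=cv2.convexHull(((proj('top',w)-[279.5,212.5])*6-.5).astype(np.float32)); cv2.polylines(ov,[np.round(h).astype(np.int32)],True,(255,0,0),1)
cv2.imwrite('pics/c6.png',cv2.resize(np.hstack([o,ov]),(800,533))[:,:,::-1])
b=save('scene','scene6.png')
cv2.imwrite('pics/c6b.png',cv2.resize(b[110:230,220:340],(600,600),interpolation=cv2.INTER_CUBIC)[:,:,::-1])
E
```

```text
t 10.75 pos [ 0.5413 -0.3066  0.0979] w 0.0878 F [ 0.3 -0.1  0.6] q [-0.53  0.6   1.71  0.    0.83 -1.99]
dr shares total [-0.03 -0.02 -0.02]  slide shares total AFTER rot [0.0024 0.0068 0.3845]
```

View pics/c6.png

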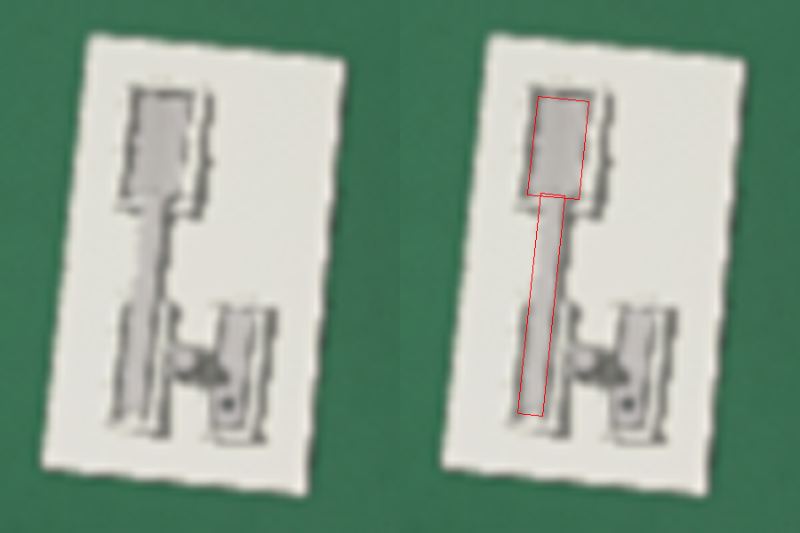

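View pics/c6b.png

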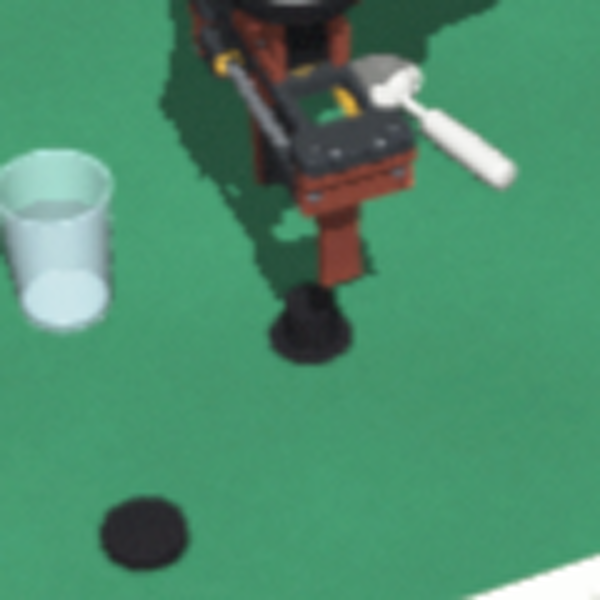

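The top view shows the spatula on its predicted outline inside the compartment, with the clip undisturbed. The fingers are over the snap cap at about (310,320) in the zoomed scene view, clear of the beaker. Descending to grip the hub.

{"name": "apply_moves", "arguments": {
  "slide": [
    [0.0024, 0.007, 0.08],
    [0, 0, 0.1],
    [0, 0, 0.1],
    [0, 0, 0.07],
    [0, 0, 0.034],
    [0, 0, 0],
    [0, 0, 0],
    [0, 0, 0],
    [0, 0, 0],
    [0, 0, 0],
    [0, 0, 0],
    [0, 0, 0],
    [0, 0, 0],
    [0, 0, 0],
    [0, 0, 0]
  ],
  "dr": [
    [0, 0, 0],
    [0, 0, 0],
    [0, 0, 0],
    [0, 0, 0],
    [0, 0, 0],
    [0, 0, 0],
    [0, 0, 0],
    [0, 0, 0],
    [0, 0, 0],
    [0, 0, 0],
    [0, 0, 0],
    [0, 0, 0],
    [0, 0, 0],
    [0, 0, 0],
    [0, 0, 0]
  ],
  "jaw": [1, 1, 1, 1, 1, 1, -0.1, -0.1, -1, -1, -1, -1, -1, -1, -1],
  "newtons": 35
}}

```text
time: 12.35
eef_pos: [0.5437, -0.3066, 0.0226]
ee_rot: [0.748, 0.664, -0.0, -0.0]
ft_force: [-0.7, 0.2, 1.0]
gripper_width: 0.0318
```

```bash
python3 - <<'E'
from plan import *
t=tw(-.053,0); print(t)
go([t[0],t[1],.12],np.pi/2-.1187)
b=save('scene','scene7.png')
cv2.imwrite('pics/c7b.png',cv2.resize(b[110:230,220:340],(600,600),interpolation=cv2.INTER_CUBIC)[:,:,::-1])
E
```

```text
[0.48637294 0.00427634]
t 12.35 pos [ 0.5437 -0.3066  0.0226] w 0.0318 F [-0.7  0.2  1. ] q [-0.53  0.71  1.72 -0.    0.7  -1.98]
dr shares total [-0.  0. -0.]  slide shares total AFTER rot [ 1.5093 -0.4689 -0.487 ]
```

View pics/c7b.png

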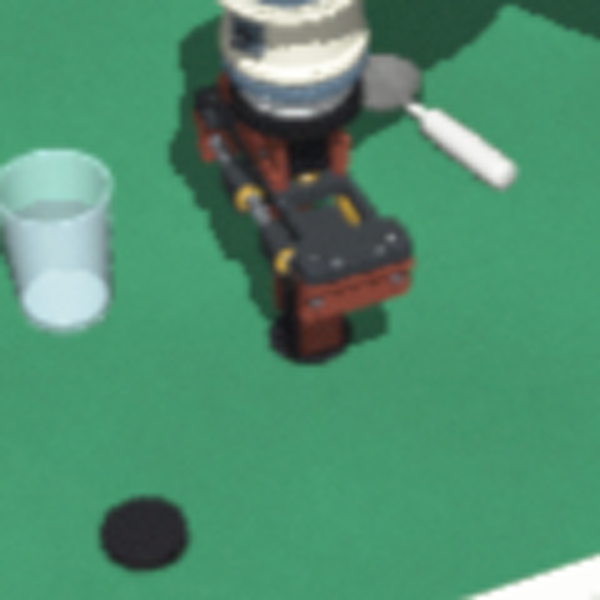

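The jaws stopped at 31.8 mm, so they hold the hub. Lifting and carrying it over the stud.

{"name": "apply_moves", "arguments": {
  "slide": [
    [0, 0, -0.04],
    [0, 0, -0.1],
    [0, 0, -0.12],
    [0, 0, -0.12],
    [0, 0, -0.107],
    [0.126, -0.039, 0],
    [0.126, -0.039, 0],
    [0.126, -0.039, 0],
    [0.126, -0.039, 0],
    [0.126, -0.039, 0],
    [0.126, -0.039, 0],
    [0.126, -0.039, 0],
    [0.126, -0.039, 0],
    [0.126, -0.039, 0],
    [0.126, -0.039, 0],
    [0.126, -0.039, 0],
    [0.126, -0.039, 0],
    [0, 0, 0],
    [0, 0, 0],
    [0, 0, 0]
  ],
  "dr": [
    [0, 0, 0],
    [0, 0, 0],
    [0, 0, 0],
    [0, 0, 0],
    [0, 0, 0],
    [0, 0, 0],
    [0, 0, 0],
    [0, 0, 0],
    [0, 0, 0],
    [0, 0, 0],
    [0, 0, 0],
    [0, 0, 0],
    [0, 0, 0],
    [0, 0, 0],
    [0, 0, 0],
    [0, 0, 0],
    [0, 0, 0],
    [0, 0, 0],
    [0, 0, 0],
    [0, 0, 0]
  ],
  "jaw": [-1, -1, -1, -1, -1, -1, -1, -1, -1, -1, -1, -1, -1, -1, -1, -1, -1, -1, -1, -1],
  "newtons": 50
}}

```text
time: 14.4
eef_pos: [0.4871, 0.0042, 0.1202]
ee_rot: [0.748, 0.664, 0.0, 0.0]
ft_force: [-0.4, 0.5, -0.9]
gripper_width: 0.0318
```

```bash
python3 - <<'E'
from fit import *
from plan import *
t=tw(-.053,0); d=.001
go([t[0]+d,t[1],.07],np.pi/2-.1187)
b=save('scene','scene8.png'); p=manip.sense()['eef_pos']
big=cv2.resize(b[185:265,310:400],None,fx=8,fy=8,interpolation=cv2.INTER_CUBIC)
def dr(q,o,col):
    h=cv2.convexHull(((proj('scene',q+o)-[309.5,184.5])*8-.5).astype(np.float32)); cv2.polylines(big,[np.round(h).astype(np.int32)],True,col,1)
for q in MOD['cap']: dr(q,np.array([p[0]-d,p[1],p[2]-.0226]),(255,0,0))
dr(cyl(.008,.005,.031),np.array([t[0],t[1],0]),(0,0,255))
dr(cyl(.0055,.031,.039),np.array([t[0],t[1],0]),(0,0,255))
cv2.imwrite('pics/c8.png',big[:,:,::-1])
E
```

```text
t 14.4 pos [0.4871 0.0042 0.1202] w 0.0318 F [-0.4  0.5 -0.9] q [-0.02  0.41  2.01 -0.    0.73 -1.47]
dr shares total [ 0.01  0.   -0.01]  slide shares total AFTER rot [0.0006 0.0011 0.2512]
```

View pics/c8.png

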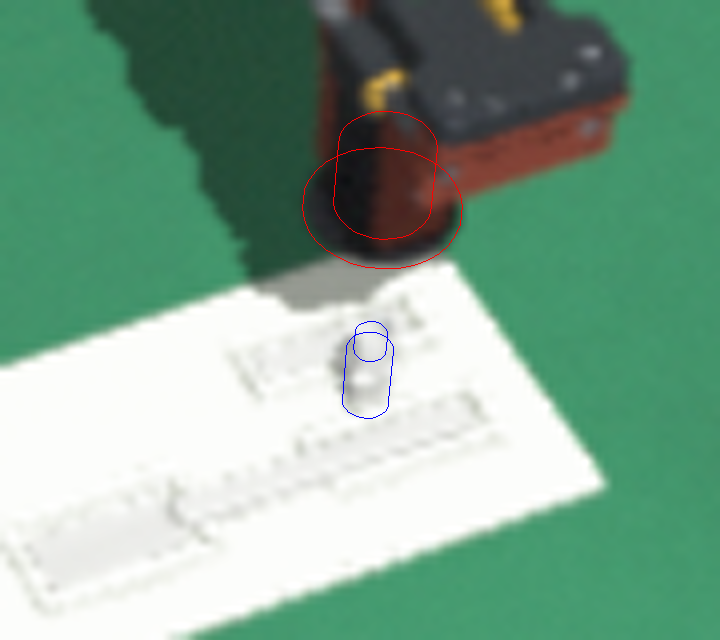

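Predicted cap and stud outlines match the picture to within about 1 px. Lowering the cap over the tapered stud top.

{"name": "apply_moves", "arguments": {
  "slide": [
    [0, 0.001, 0.08],
    [0, 0, 0.1],
    [0, 0, 0.06],
    [0, 0, 0.03],
    [0, 0, 0.02],
    [0, 0, 0.02],
    [0, 0, 0.015],
    [0, 0, 0],
    [0, 0, 0]
  ],
  "dr": [
    [0, 0, 0],
    [0, 0, 0],
    [0, 0, 0],
    [0, 0, 0],
    [0, 0, 0],
    [0, 0, 0],
    [0, 0, 0],
    [0, 0, 0],
    [0, 0, 0]
  ],
  "jaw": [-1, -1, -1, -1, -1, -1, -1, -1, -1],
  "newtons": 50
}}

```text
time: 15.35
eef_pos: [0.4871, 0.0048, 0.0552]
ee_rot: [0.748, 0.664, 0.0, 0.0]
ft_force: [-0.2, 0.0, -0.3]
gripper_width: 0.0313
```

{"name": "apply_moves", "arguments": {
  "slide": [
    [0, 0, 0.014],
    [0, 0, 0.014],
    [0, 0, 0.014],
    [0, 0, 0],
    [0, 0, 0]
  ],
  "dr": [
    [0, 0, 0],
    [0, 0, 0],
    [0, 0, 0],
    [0, 0, 0],
    [0, 0, 0]
  ],
  "jaw": [-1, -1, -1, -1, -1]
}}

```text
time: 15.85
eef_pos: [0.4873, 0.0047, 0.0466]
ee_rot: [0.748, 0.664, 0.0, 0.0]
ft_force: [0.4, -0.6, 0.9]
gripper_width: 0.0314
```

The cap slid freely onto the stud, so it is aligned. Pressing through the click in small steps.

{"name": "apply_moves", "arguments": {
  "slide": [
    [0, 0, 0.008],
    [0, 0, 0.008],
    [0, 0, 0.008],
    [0, 0, 0.005],
    [0, 0, 0]
  ],
  "dr": [
    [0, 0, 0],
    [0, 0, 0],
    [0, 0, 0],
    [0, 0, 0],
    [0, 0, 0]
  ],
  "jaw": [-1, -1, -1, -1, -1]
}}

```text
time: 16.35
eef_pos: [0.4872, 0.0047, 0.0405]
ee_rot: [0.748, 0.664, 0.0, 0.0]
ft_force: [3.2, -0.7, -6.9]
gripper_width: 0.0315
```

The force is now −6.9 N, so the balls are drawing the cap down: the click has passed. Continuing to the hard stop.

{"name": "apply_moves", "arguments": {
  "slide": [
    [0, 0, 0.006],
    [0, 0, 0.006],
    [0, 0, 0.005],
    [0, 0, 0]
  ],
  "dr": [
    [0, 0, 0],
    [0, 0, 0],
    [0, 0, 0],
    [0, 0, 0]
  ],
  "jaw": [-1, -1, -1, -1]
}}

```text
time: 16.75
eef_pos: [0.4869, 0.0048, 0.0376]
ee_rot: [0.748, 0.664, -0.0, -0.0]
ft_force: [2.0, -1.3, 0.5]
gripper_width: 0.0314
```

{"name": "apply_moves", "arguments": {
  "slide": [
    [0, 0, 0.005],
    [0, 0, 0.005],
    [0, 0, 0],
    [0, 0, 0]
  ],
  "dr": [
    [0, 0, 0],
    [0, 0, 0],
    [0, 0, 0],
    [0, 0, 0]
  ],
  "jaw": [-1, -1, -1, -1]
}}

```text
time: 17.15
eef_pos: [0.4871, 0.0048, 0.0372]
ee_rot: [0.748, 0.664, 0.0, 0.0]
ft_force: [-3.7, -0.1, 27.1]
gripper_width: 0.0312
```

Hard stop: 27 N at TCP z = 37.2 mm, which puts the underside at about 15 mm. Holding, then checking stability and the pictures.

{"name": "apply_moves", "arguments": {
  "slide": [
    [0, 0, 0],
    [0, 0, 0],
    [0, 0, 0],
    [0, 0, 0],
    [0, 0, 0],
    [0, 0, 0],
    [0, 0, 0],
    [0, 0, 0],
    [0, 0, 0],
    [0, 0, 0]
  ],
  "dr": [
    [0, 0, 0],
    [0, 0, 0],
    [0, 0, 0],
    [0, 0, 0],
    [0, 0, 0],
    [0, 0, 0],
    [0, 0, 0],
    [0, 0, 0],
    [0, 0, 0],
    [0, 0, 0]
  ],
  "jaw": [-1, -1, -1, -1, -1, -1, -1, -1, -1, -1]
}}

```text
time: 18.15
eef_pos: [0.487, 0.0048, 0.0372]
ee_rot: [0.748, 0.664, 0.0, 0.0]
ft_force: [-4.9, -1.1, 28.0]
gripper_width: 0.0315
```

```bash
python3 - <<'E'
from fit import *
from plan import *
t=tw(-.053,0)
b=save('scene','scene9.png'); go([t[0]+.001,t[1],.0376],np.pi/2-.1187)
big=cv2.resize(b[185:265,300:400],None,fx=8,fy=7.5,interpolation=cv2.INTER_CUBIC)
big2=big.copy()
for q in MOD['cap']:
    h=cv2.convexHull(((proj('scene',q+[t[0],t[1],.015])-[299.5,184.5])*[8,7.5]-.5).astype(np.float32)); cv2.polylines(big,[np.round(h).astype(np.int32)],True,(255,0,0),1)
cv2.imwrite('pics/c9.png',big[:,:,::-1])
E
```

```text
t 18.2 pos [0.4871 0.0048 0.0372] w 0.031 F [-4.8 -1.6 25.2] q [-0.01  0.57  2.03 -0.    0.54 -1.47]
dr shares total [ 0.01 -0.   -0.  ]  slide shares total AFTER rot [-0.0024  0.0018 -0.0018]
```

View pics/c9.png

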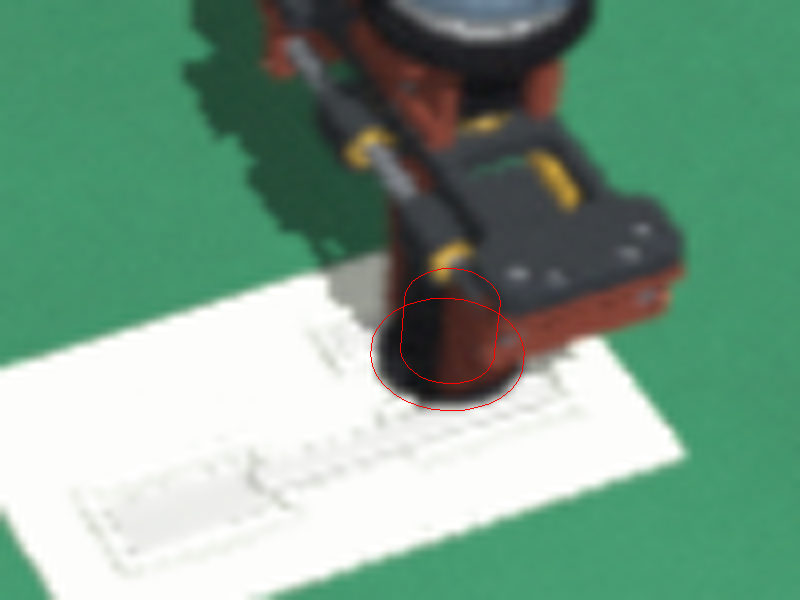

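The picture shows the cap on the seated outline (centre about (450,350)), and the spatula still in its compartment. The push is steady at 25–28 N, so I'm handing in.

```bash
python3 - <<'E'
from h import *
print(manip.job_done())
s=manip.sense(); print(s['time'],s['eef_pos'],s['ft_force'],s['gripper_width'])
E
```

```text
the job is handed in; nothing more can be done
None
the job is handed in; nothing more can be done
```

The spatula is in its compartment and the snap cap is clicked home on the stud. I handed the job in at about 18 s, with the robot still pressing on the cap. The program gave no verdict.

- **Spatula:** I gripped it at mid-handle, carried it over and lowered it into the compartment with the blade in the wide bay, then let go. The top view afterwards showed it on its predicted outline, and the stage clip looked undisturbed.
- **Cap:** I gripped it by the hub and slid it freely onto the stud, then pressed. At about 18 mm the force was −6.9 N as the balls drew the cap down, so the click had passed. It reached a hard stop with the underside worked out at about 15 mm, which is fully home.
- **Final push:** held for over a second at 25–28 N, with the jaws steady at about 31 mm on the hub.
- **Disagreements and limits:** in the last picture the cap's outline matched the predicted seated pose to about 1 px, roughly 2 mm. No clear view of the clip was taken after pressing, as the gripper covered it. While closing on the spatula, the fingertips pressed the bench with about 7 N, which had no visible effect. No bystander was touched in any picture I took.

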